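# Isolate the bench supply box and take off its terminal cover

## Task

Turn the black isolator handle on the sloping supply box clockwise to its off stop and leave it off. Then press in the spring tab on the low side of the grey terminal cover, lift the cover straight off the sloping panel with the tab held in, and lay it in the metal tray, open side down and flat on the tray's floor. Do not disturb the bottle, the pliers or the spectacle case.

Things in the scene. Friction and masses are not known exactly. Their poses are not given: they have to be found in the camera images.
- supply_box: Fixed grey wedge box, 150 mm deep (x), 300 wide (y); origin at the centre of its underside. Its panel slopes 30 degrees, rising from 35 mm high at the front (-x, towards the robot) to 122 at the back: up the slope is (0.866, 0, 0.5), the outward normal (-0.5, 0, 0.866) in its frame. The cover sits on the panel's left part (+y), the isolator on its right part (-y), 152 mm apart.
- isolator (a joint): Turn of the isolator handle, rad: 0 = on (bar straight up the slope), grows clockwise seen looking at the panel from outside; off stop at 1.40, off means above 1.25. Starts at 0 to 0.2. It stays where it is left; dry friction about 0.1 N m.
- isolator_grip (a point): Point on the handle's axis, 30 mm above the panel. The handle is a black bar 76 mm long, 14 thick, standing from 9 to 42 mm above the panel, over a flat round hub (radius 23, up to 9 mm above the panel) and a square plate. x = along the bar, y = across its thickness, z = axis of turn = the panel's outward normal; x and y turn with the bar.
- cover_mid (a point): Centre (24 mm above the open rim) of the loose grey terminal cover, a hollow cap, about 0.15 kg: 50 mm (x) by 110 (y) by 48 high (z), without its tab. z points out of its closed top; x is across it, up the slope while on the box; y is its length. It fits round a terminal block 24 mm high, with 1.5 mm play, and comes off along z.
- cover_base (a point): Centre of the cover's open rim (its underside); axes as cover_mid. Width to pinch along x, at the middle of its length, from the tab's outer face (x = -36 mm) to the plain opposite wall (x = +25 mm): 61 mm, or 54 mm with the tab pressed fully in (x = -29 mm). Such a pinch presses the tab and holds the cover.
- tab_pad (a point): Point on the spring tab's outer face, 30 mm above the rim, where a finger presses towards the cover's +x. The tab stands before the middle of the cover's -x side, 26 mm wide, 2 to 42 mm above the rim. A 5 mm barb at its foot catches under a fixed steel lip, 32 mm wide, just outside the tab: a fingertip there must stay over 13 mm above the panel.
- tab (a joint): Inward travel of the spring tab, m: 0 = sprung out (latched), 0.007 = fully in. The barb is clear of the lip above about 0.0055. Takes about 2.5 N to start and 8 N fully in; springs back when let go.
- seat (a point): Fixed point on the sloping panel, centre of the place where the cover sits; coincides with cover_base while the cover is home; z is the panel's normal, x up the slope.
- tray: Fixed shallow open metal tray, 170 mm (x) by 160 mm (y), rim 16 mm high, walls and floor 3 mm; origin at the centre of its underside on the worktable.
- bottle: Bystander: white spray bottle, 38 mm across, 125 mm high, origin at the centre of its underside.
- pliers: Bystander: orange-handled pliers lying flat, 145 by 48 by 12 mm, origin under its centre.
- glasses_case: Bystander: dark blue spectacle case, 65 by 161 (its y) by 43 mm, origin at the centre of its underside.

How it is judged:
On the way, in this order (a step that is already met when the one before it is completed fails the run):
1. the isolator is turned off, the cover still home (value of joint isolator above 1.25 rad and distance between cover_base and seat below 0.006 m), for 0.1 s.
2. the tab is pressed in by at least 4 mm while the cover is still home and the isolator off (all of step 1 and value of joint tab above 0.004 m), for 0.1 s.
3. the cover is lifted off, at least 40 mm out from the panel, the tab held in (z of cover_base in the frame of seat above 0.04 m and value of joint tab above 0.003 m), for 0.1 s.
At the end, for the whole second after the job is handed in: The isolator is off (above 1.25 rad) and the cover lies at rest in the tray, open side down and flat on the tray's floor (rim centre within 70 mm of the tray's middle in x and y and under 8 mm above its underside, tilt under 0.08 rad) (value of joint isolator above 1.25 rad and x of cover_base in the frame of tray between -0.07 and 0.07 m and y of cover_base in the frame of tray between -0.07 and 0.07 m and z of cover_base in the frame of tray below 0.008 m and angle between cover_base's own z axis and vertical below 0.08 rad and contact force between cover and tray above 0.3 N and linear speed of cover below 0.02 m/s); the robot touches nothing.
It fails at once if the bottle is moved more than 30 mm (distance of bottle from where it was at the start of the episode above 0.03 m).
It fails at once if the pliers are moved more than 30 mm (distance of pliers from where it was at the start of the episode above 0.03 m).
It fails at once if the spectacle case is moved more than 30 mm (distance of glasses_case from where it was at the start of the episode above 0.03 m).
It also fails if it takes over 64 s, if anything falls off the work surface, if the arm or the gripper's body presses on something with over 40 N, if the wrist force passes 120 N, or if a joint passes its speed limit or range.

## Robot

A 7-joint arm with a two-finger parallel gripper is mounted at the origin on a cart in front of the work surface, level with it; the furniture and walls round the work are solid. World frame = base frame: x ahead of the robot, y to its left, z up, the work surface at z = 0. Lengths are in m, angles in rad, forces in N, time in s.
With the tool pointing down it reaches from about 0.425 to 0.925 m from the base axis. Payload 6.8 kg.
Tool frame: the origin (TCP) lies midway between the tips of the shut fingers; the grasp point (between the pads) lies 19 mm behind it; z points along the fingers, y is the direction in which the jaws open and shut (so a half turn about z gives the same grasp; the last joint's range is limited). The gripper opens to 85 mm and grips with 20 to 120 N. Pads are 22 mm wide; open, the fingers measure 114 mm over their backs; the gripper's body (76 mm by 85 mm) begins 54 mm behind the grasp point. The pads swing forward as they close: fully open they stand 13 mm farther back than shut.
Start: joints at [-1.288, 0.477, 0.022, 1.555, -0.011, 1.109, -0.083], TCP at [0.257, 0.624, 0.2] pointing down, gripper open.
Joint ranges: [-2.96, 2.96], [-0.34, 2.1], [-1.41, 1.46], [0.24, 2.44], [-1.37, 4.51], [0.17, 1.92], [-2.96, 2.96]. Speed limits (rad/s): [2.39, 2.39, 3.14, 3.14, 3.14, 3.14, 3.14].

## Interface

Orientations are given as a unit quaternion [x, y, z, w].
In Python, from bench import env, cams, job_done, nets gives the robot as it stands. The module is installed in compiled form; this text tells all that it offers.
- The arm moves only by the tool drive_tool, never from a script. Its arguments are lists of equal length, an entry for each row: "travel": the shift along the tool's x, y, z in cm, a list of three; "turn": the turn, a rotation vector about the tool's x, y, z in degrees, a list of three; "gripper": the opening, from 0 (shut) to 1 (fully open). A call has 1 to 12 rows; each row shifts and turns the commanded pose from where the row before left it, along the tool's axes as they then stand; what a row does not reach is not made up. A row lasts 1/8 s, in which the tool goes at most 62.5 mm and 10.7 degrees, less where a joint would pass 70% of its speed; a pose out of reach is approached as far as the arm can. A call with a gripper value outside its range is refused whole. The fingers move at their own pace and stop on an object; "newtons" is the grip in N (left out, the last holds). Time passes only in rows, so rows that do not move let the fingers close. It gives the time, the measured TCP pose, the force and the opening at its end, in the units of the state.
- env.sense(): the state, without advancing time (a new reading comes with each control period).
- cams.get_image(name): name is "scene" or "side" or "wrist"; returns a dict with "pixels" (384x512x3 uint8, red, green, blue), "fx", "fy", "cx", "cy" (pixels), "R" (3x3) and "t" (3): a world point X has camera coordinates R X + t; the wrist camera has in their place "hand_eye" (4x4, takes a point from camera to tool coordinates, whose origin is the TCP and whose axes are the flange's). Camera axes: x right, y down, z forward; pixel columns grow to the right and rows downward; lengths in m; the calibration is good to about 2 mm. A picture is of the moment at which its call begins: read the wrist's pose just before it. There is no depth.
- job_done(): hands the job in, once; it reports no verdict.
Trained networks look in a picture, given as the dict that the camera call returned (one of the last four; its "shot" number tells which), for a name from the list of things; names that differ only in an ending like _2 or _b are one class to them, and where a whole thing is asked for, a point or a joint stands for the part that bears it (a point fixed in the world has none). Each returns a list of dicts, best first, with "score" (0 to 1); they miss things now and then, are a little off and sometimes report something else, mostly with a low value. They report only what shows in the picture. A call takes as long as a camera call.
- nets.cut_out(picture, query): "pixels" (384x512 bool, what is visible of it) and "bbox" ([left, top, width, height] in pixels, round what is visible of it).
- nets.landmark_of(picture, query): "point" ([row, column] in pixels: a listed point, or the origin of a listed thing).
The state is a dict: "time": time; "joint_pos": joint angles; "qvel": joint speeds; "joint_efforts": joint torques, N m; "position": TCP position; "ee_rot": TCP orientation; "contact_force": force on the tool from outside, world axes, zero at the start; "moment": the same for the moment, N m; "gripper_width": finger opening in m.
Only numpy, scipy, OpenCV 4.12 (cv2) and the standard library are available. Lean on these libraries where they do the work, as an engineer would, in place of code of your own. Each camera call takes 0.05 s, during which the arm holds its last target. There are 200 camera calls.

## Working session

There is one attempt and no reset: what is moved stays moved. The work goes in short steps, Python scripts to look and compute and a tool call to move; the robot and the scene stay as the last step left them, time stands still between calls to the robot, and variables do not carry over. Pictures are saved under pics/ and viewed, about 8 in all and at most 12, crops included, and the job is handed in when it is done.

Besides the shell and the picture viewer there is one more tool, called after ">>>" as name(argument=value, ...) on one line, values as JSON. drive_tool: Moves the arm, as the interface text tells. Its arguments: {"type":"object","properties":{"travel":{"type":"array","items":{"type":"array","items":{"type":"number"}}},"turn":{"type":"array","items":{"type":"array","items":{"type":"number"}}},"gripper":{"type":"array","items":{"type":"number"}},"newtons":{"type":"number"}},"required":["travel","turn","gripper"]}

```bash
mkdir -p pics
cat > h.py <<'E'
import numpy as np, cv2
from bench import env, cams, job_done, nets
from scipy.spatial.transform import Rotation as R
def shot(name):
    s=env.sense(); p=cams.get_image(name); p=dict(p)
    if 'hand_eye' in p:
        T=np.eye(4);T[:3,:3]=R.from_quat(s['ee_rot']).as_matrix();T[:3,3]=s['position']
        C=np.linalg.inv(T@np.array(p['hand_eye'])); p['Rw'],p['tw']=C[:3,:3],C[:3,3]
    else: p['Rw'],p['tw']=np.array(p['R']),np.array(p['t'])
    return p
def P(p):
    K=np.array([[p['fx'],0,p['cx']],[0,p['fy'],p['cy']],[0,0,1]]); return K@np.c_[p['Rw'],p['tw']]
def proj(p,X):
    q=P(p)@np.r_[X,1]; return q[:2]/q[2]
def tri(obs): # [(pic,(row,col))]
    A=[]
    for p,(r,c) in obs:
        M=P(p); A+= [c*M[2]-M[0], r*M[2]-M[1]]
    A=np.array(A); X=np.linalg.lstsq(A[:,:3],-A[:,3],rcond=None)[0]
    return X,[np.linalg.norm(proj(p,X)-np.array([c,r])) for p,(r,c) in obs]
def onplane(p,rc,z):
    r,c=rc; d=p['Rw'].T@np.array([(c-p['cx'])/p['fx'],(r-p['cy'])/p['fy'],1]); o=-p['Rw'].T@p['tw']
    return o+d*(z-o[2])/d[2]
def save(p,f): cv2.imwrite('pics/'+f,cv2.cvtColor(np.asarray(p['pixels']),cv2.COLOR_RGB2BGR))
E
cat > a.py <<'E'
from h import *
s=env.sense(); print(s['time'],s['position'],s['ee_rot'],s['gripper_width'],s['contact_force'])
a=shot('scene');b=shot('side');save(a,'scene.png');save(b,'side.png')
im=[a,b]
for p in im: print('cam at',-p['Rw'].T@p['tw'])
for q in ['supply_box','isolator_grip','cover_mid','cover_base','tab_pad','seat','tray','bottle','pliers','glasses_case']:
    o=[]
    for p in im:
        l=nets.landmark_of(p,q)
        print(q,[(np.round(d['point'],1),round(d['score'],2)) for d in l[:2]])
        if l:o.append((p,l[0]['point']))
    if len(o)==2: X,e=tri(o);print('   ',X.round(4),np.round(e,1))
    elif o: print('   z0',onplane(*o[0],0).round(3))
E
python3 a.py; python3 -c "
import cv2,numpy as np
"
```

```text
0.0 [0.25690545 0.62348243 0.19919513] [ 1.94157322e-01  9.80969948e-01 -9.38636889e-04 -1.16530788e-04] 0.08552975280173672 [0.10698742 0.33658517 0.08311162]
cam at [ 0.04620962 -0.66367316  0.74654184]
cam at [0.3195478  1.10456156 0.51207572]
supply_box [(array([234. , 284.5]), 0.89), (array([244.5, 213.9]), 0.34)]
supply_box [(array([208.2, 255.6]), 0.8), (array([192.8, 257.4]), 0.23)]
    [ 0.5499 -0.0869 -0.0008] [0.8 0.5]
isolator_grip [(array([222.1, 312. ]), 0.74)]
isolator_grip [(array([164.9, 257. ]), 0.46)]
    [ 0.5607 -0.1759  0.1051] [1.3 0.8]
cover_mid [(array([194.3, 263.7]), 0.78), (array([183.5, 220.1]), 0.33)]
cover_mid [(array([184.7, 260.2]), 0.67)]
    [ 0.5258 -0.0169  0.1019] [1.1 0.8]
cover_base [(array([198.6, 264.8]), 0.56)]
cover_base [(array([191.9, 256.5]), 0.69), (array([166. , 260.9]), 0.66)]
    [ 0.5344 -0.0123  0.0813] [0.4 0.3]
tab_pad [(array([200.6, 266.8]), 0.64), (array([206.6, 255.8]), 0.39)]
tab_pad [(array([187.1, 272.6]), 0.53), (array([259.8, 237.1]), 0.43)]
    [ 0.5043 -0.0418  0.0939] [6.6 4.7]
seat [(array([203.2, 267.3]), 0.59), (array([200.2, 268.9]), 0.26)]
seat [(array([195.2, 254.6]), 0.51)]
    [ 0.5399 -0.0185  0.068 ] [0.2 0.2]
tray [(array([183.6, 220.4]), 0.94)]
tray []
   z0 [0.526 0.215 0.   ]
bottle [(array([164.5, 275.8]), 0.72)]
bottle [(array([162., 261.]), 0.7)]
    [ 0.5383 -0.0259  0.1761] [10.5  7.5]
pliers [(array([285.2, 257.7]), 0.7)]
pliers [(array([198. , 316.4]), 0.38)]
    [ 0.38   -0.1888  0.0044] [1.  0.6]
glasses_case [(array([247.1, 210.8]), 0.98), (array([287.1, 256.1]), 0.26)]
glasses_case [(array([221.8, 318.5]), 0.61)]
    [ 0.3599 -0.012   0.003 ] [1.2 0.9]
```

View pics/scene.png

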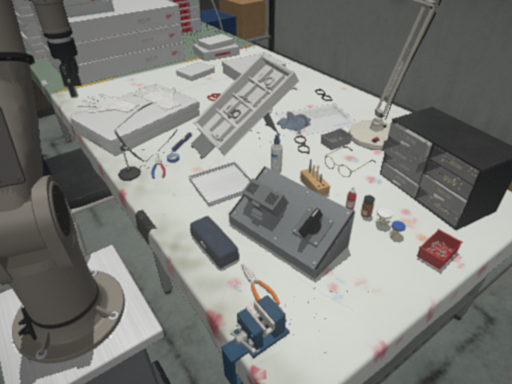

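View pics/side.png

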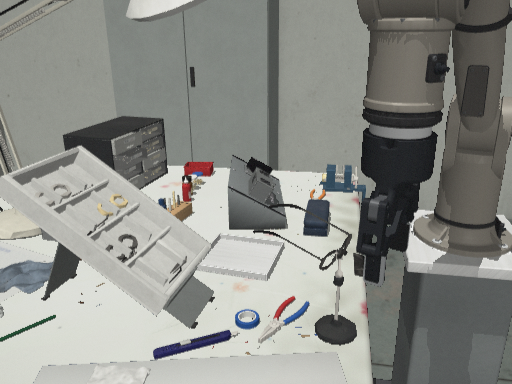

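The scene view shows the box at about (column 290, row 220), with the cover left of centre at (265,195) and the isolator at (312,222). The tray is at (222,183), the bottle at (276,150) behind the box, the spectacle case at (214,240) and the pliers at (260,287). In the side view the arm is at (390,150), the box at (257,190) and the tray at (240,255). Next I'll fit poses by silhouette.

```bash
cat > fit.py <<'E'
from h import *
from scipy.optimize import minimize
def box(a,b,h): return np.array([[x,y,z] for x in(-a/2,a/2) for y in(-b/2,b/2) for z in(0,h)])
wedge=np.array([[x,y,z] for y in(-.15,.15) for x,z in((-.075,0),(.075,0),(-.075,.035),(.075,.122))])
def sil(p,V,pose,up=4):
    x,y,t=pose; M=R.from_euler('z',t).as_matrix(); q=np.array([proj(p,M@v+[x,y,0]) for v in V])
    im=np.zeros((384*1,512),np.uint8); hull=cv2.convexHull((q*16).round().astype(np.int32).reshape(-1,1,2))
    cv2.fillConvexPoly(im,hull,255,cv2.LINE_AA,4); return im/255.
def fit(views,V,p0):
    def c(w):
        s=0
        for p,m in views:
            a=sil(p,V,w*[1,1,1]); s+=1-np.minimum(a,m).sum()/np.maximum(a,m).sum()
        return s/len(views)
    best=None
    for t in p0[2]:
        r=minimize(c,[p0[0],p0[1],t],method='Nelder-Mead',options=dict(initial_simplex=np.array([[p0[0],p0[1],t]]*4)+np.array([[0,0,0],[.02,0,0],[0,.02,0],[0,0,.15]]),xatol=1e-4,fatol=1e-4))
        if best is None or r.fun<best.fun:best=r
    return best
E
cat > b.py <<'E'
from fit import *
a=shot('scene');b=shot('side')
g=np.linspace(-1.4,1.4,7)
for q,V,p0 in [('supply_box',wedge,(.55,-.087,[-.2,0,.2,.4])),('tray',box(.17,.16,.016),(.526,.215,[-.4,0,.4])),('glasses_case',box(.065,.161,.043),(.36,-.012,g)),('pliers',box(.145,.048,.012),(.38,-.189,g))]:
    mm=[]
    for p in (a,b):
        l=nets.cut_out(p,q)
        if l and l[0]['score']>.4: mm.append((p,np.asarray(l[0]['pixels']).astype(float))); print(q,round(l[0]['score'],2),l[0]['bbox'])
    for vs in ([mm] if q!='supply_box' else [mm]+[[m] for m in mm]):
        r=fit(vs,V,p0); print('  ',r.x.round(4),r.fun)
l=nets.cut_out(a,'bottle'); bb=l[0]['bbox']; print(l[0]['score'],bb, onplane(a,(bb[1]+bb[3],bb[0]+bb[2]/2),0), onplane(a,(bb[1],bb[0]+bb[2]/2),.125))
for p in (a,b):
  for d in nets.landmark_of(p,'bottle')[:3]: print(d['point'],d['score'])
E
python3 b.py
```

```text
supply_box 0.71 [224.7, 167.2, 130.6, 109.5]
supply_box 0.59 [230.1, 154.5, 56.0, 75.2]
   [ 0.5504 -0.0938  0.2028] 0.2109437560598066
   [ 0.5536 -0.0896  0.1888] 0.1348913014605716
   [ 0.5513 -0.0994  0.2039] 0.26790741777065297
tray 0.9 [188.5, 160.0, 64.7, 44.2]
tray 0.84 [194.4, 235.4, 89.7, 47.0]
   [ 0.5317  0.2116 -0.0938] 0.10780988755739879
glasses_case 0.75 [190.0, 217.5, 51.2, 51.3]
glasses_case 0.75 [307.5, 199.0, 23.5, 37.2]
   [ 0.3686 -0.0126  0.0134] 0.2101949832945854
pliers 0.73 [244.0, 263.4, 34.5, 40.7]
   [ 0.393  -0.1782 -1.8639] 0.683336621842613
0.58 [273.2, 128.6, 12.1, 39.6] [0.73352099 0.16994094 0.        ] [0.76149894 0.2103215  0.125     ]
[184.6, 220.2] 0.62
[165.5, 277.7] 0.56
```

```bash
cat > plan.py <<'E'
from h import *
YAW=.2; BOX=np.array([.551,-.088,0])
Rb=R.from_euler('z',YAW).as_matrix()
up=Rb@[.866,0,.5]; n=Rb@[-.5,0,.866]; by=Rb@[0,1,0]
def Rtool(ang): # tool z=-n; ang: tool y direction, degrees clockwise (from outside) from +box y
    a=np.radians(ang); y=by*np.cos(a)+up*np.sin(a); z=-n; return R.from_matrix(np.c_[np.cross(y,z),y,z])
def delta(target,Rt,s=None):
    s=s or env.sense(); Rc=R.from_quat(s['ee_rot']); 
    print('t',round(s['time'],2),'pos',np.round(s['position'],4),'q7',np.round(s['joint_pos'],2),'F',np.round(s['contact_force'],1),'w',round(s['gripper_width'],4))
    print(' travel cm (now axes)',(Rc.inv().apply(np.array(target)-s['position'])*100).round(2))
    print(' turn deg',np.degrees((Rc.inv()*Rt).as_rotvec()).round(2))
    print(' travel cm (goal axes)',(Rt.inv().apply(np.array(target)-s['position'])*100).round(2))
E
python3 -c "
from plan import *
mid=BOX+[0,0,.0785]
print(up,n,by)
delta([.45,-.09,.33],Rtool(0)); delta(mid+n*.16,Rtool(0))"
```

```text
[0.84873766 0.17204764 0.5       ] [-0.49003329 -0.09933467  0.866     ] [-0.19866933  0.98006658  0.        ]
t 1.75 pos [0.2571 0.6241 0.2002] q7 [-1.29  0.48  0.02  1.56 -0.01  1.11 -0.08] F [-0.2  0.9 -0. ] w 0.0855
 travel cm (now axes) [-45.04 -58.68 -12.98]
 turn deg [ -8.86 -29.11 -33.07]
 travel cm (goal axes) [-10.57 -73.82  -8.88]
t 1.75 pos [0.2571 0.6241 0.2002] q7 [-1.29  0.48  0.02  1.56 -0.01  1.11 -0.08] F [-0.2  0.9 -0. ] w 0.0855
 travel cm (now axes) [-47.66 -59.1   -1.69]
 turn deg [ -8.86 -29.11 -33.07]
 travel cm (goal axes) [ -6.61 -75.63   1.87]
```

>>> drive_tool(travel=[[0,0,-4],[0,0,-4],[0,0,-4],[-3,-4,0],[-3,-4,0],[-3,-4,0],[-3,-4,0],[-3,-4,0],[-3,-4,0],[-3,-4,0],[-3,-4,0],[-3,-4,0]], turn=[[0,0,0],[0,0,0],[0,0,0],[0,0,0],[0,0,0],[0,0,0],[0,0,0],[0,0,0],[0,0,0],[0,0,0],[0,0,0],[0,0,0]], gripper=[1,1,1,1,1,1,1,1,1,1,1,1])

```text
time: 3.25
position: [0.3699, 0.1867, 0.3205]
ee_rot: [0.194, 0.981, 0.0, 0.0]
contact_force: [0.1, 0.2, 0.5]
gripper_width: 0.0852
```

>>> drive_tool(travel=[[-3,-4,0],[-3,-4,0],[-3,-4,0],[-3,-4,0],[-3,-4,0],[0,0,0],[0,0,0],[0,0,0],[0,0,0],[0,0,0],[0,0,0],[0,0,0]], turn=[[0,0,0],[0,0,0],[0,0,0],[0,0,0],[0,0,0],[-1.5,-5,-5.6],[-1.5,-5,-5.6],[-1.5,-5,-5.6],[-1.5,-5,-5.6],[-1.5,-5,-5.6],[-1.5,-4,-5],[0,0,0]], gripper=[1,1,1,1,1,1,1,1,1,1,1,1])

```text
time: 4.75
position: [0.4297, -0.0556, 0.3195]
ee_rot: [-0.073, 0.968, 0.027, 0.238]
contact_force: [0.3, 0.0, 0.3]
gripper_width: 0.0856
```

```bash
cat > c.py <<'E'
from plan import *
import sys
delta(BOX+[0,0,.0785]+n*.16,Rtool(0))
w=shot('wrist'); save(w,sys.argv[1]); print(np.array(w['hand_eye']).round(3)); print(w['fx'],-w['Rw'].T@w['tw'])
for q in ['supply_box','isolator_grip','cover_mid','cover_base','tab_pad','seat','tray']:
    l=nets.landmark_of(w,q); 
    if l: print(q,[(np.round(d['point'],1),round(d['score'],2)) for d in l[:2]])
for nm,X in [('iso',[.5607,-.1759,.1051]),('cov',[.5258,-.0169,.1019])]: print(nm,proj(w,np.array(X))[::-1])
E
python3 c.py w1.png
```

```text
t 4.75 pos [ 0.4297 -0.0556  0.3195] q7 [-0.06 -0.34  0.11  2.25 -0.11  0.76  1.83] F [0.3 0.  0.3] w 0.0856
 travel cm (now axes) [ 1.62 -5.61 10.61]
 turn deg [-0.39 -2.27 -2.74]
 travel cm (goal axes) [ 2.31 -5.58 10.49]
[[ 0.    -0.966 -0.26   0.066]
 [ 1.    -0.     0.     0.   ]
 [-0.    -0.26   0.966 -0.174]
 [ 0.     0.     0.     1.   ]]
281.475850729446 [ 0.29273633 -0.07876399  0.44261628]
supply_box [(array([122.7, 221.5]), 0.59)]
isolator_grip [(array([154.5, 156.4]), 0.82)]
cover_mid [(array([148.7, 262.6]), 0.83)]
tab_pad [(array([127.6, 265. ]), 0.59)]
tray [(array([135.9, 385. ]), 0.62)]
iso [158.74302232 159.05903995]
cov [150.81211099 269.13437425]
```

View pics/w1.png

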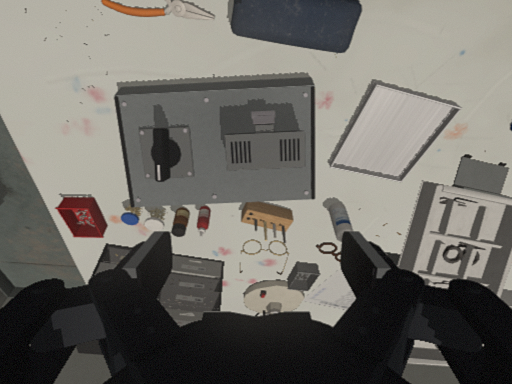

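The wrist view shows the panel spanning columns 118–314 and rows 85–205. The isolator is at (165,152) with its bar nearly along the slope, the cover is at (263,148) with its tab at (263,120), the tray is at (393,130) and the bottle at (338,215). I'll refine the box pose from this view.

```bash
cat > d.py <<'E'
from fit import *
a=shot('scene');w=shot('wrist')
mm=[]
for p in (w,a):
    l=nets.cut_out(p,'supply_box'); 
    print(l[0]['score'],l[0]['bbox']); m=np.asarray(l[0]['pixels']).astype(np.uint8)
    for q in('isolator','cover_mid','tab'):
        k=nets.cut_out(p,q)
        if k and k[0]['score']>.4:
            mk=np.asarray(k[0]['pixels']).astype(np.uint8); m|=mk
            if p is w: print(q,round(k[0]['score'],2),k[0]['bbox'],mk.sum())
    m=cv2.morphologyEx(m,cv2.MORPH_CLOSE,np.ones((9,9),np.uint8)); mm.append((p,m.astype(float)))
for vs in ([mm[0]],[mm[1]],mm):
    r=fit(vs,wedge,(.551,-.088,[0.1,.2])); print(r.x.round(4),r.fun)
tm=[(p,np.asarray(nets.cut_out(p,'tray')[0]['pixels']).astype(float)) for p in(w,a)]
for vs in ([tm[0]],tm):
    r2=fit(vs,box(.17,.16,.016),(.53,.21,[-.3,0])); print('tray',r2.x.round(4),r2.fun)
im=cv2.cvtColor(np.asarray(w['pixels']),cv2.COLOR_RGB2BGR)[55:225,95:330]
im=cv2.resize(im,None,fx=3.4,fy=3.4,interpolation=cv2.INTER_CUBIC)
x,y,t=r.x
for v in wedge:
    c=proj(w,R.from_euler('z',t).apply(v)+[x,y,0]); cv2.circle(im,tuple(((c-[95,55])*3.4).astype(int)),4,(0,255,0),1)
cv2.imwrite('pics/w1c.png',im)
np.savez('w1.npz',Rw=w['Rw'],tw=w['tw'],fx=w['fx'],fy=w['fy'],cx=w['cx'],cy=w['cy'])
E
python3 d.py
```

```text
0.63 [110.8, 73.8, 203.2, 126.9]
isolator 0.86 [143.7, 125.9, 32.6, 56.0] 1098
cover_mid 0.97 [220.3, 122.3, 85.0, 45.9] 3137
tab 0.61 [253.1, 124.3, 15.5, 3.9] 128
0.71 [224.9, 167.3, 128.4, 111.4]
[ 0.5505 -0.0919  0.2062] 0.014223556078803212
[ 0.5538 -0.0886  0.1949] 0.0420288779903254
[ 0.5507 -0.0916  0.2051] 0.031290939232070825
tray [ 0.5312  0.2121 -0.0992] 0.052390956696246604
tray [ 0.5316  0.2127 -0.1038] 0.09630249449779527
```

View pics/w1c.png

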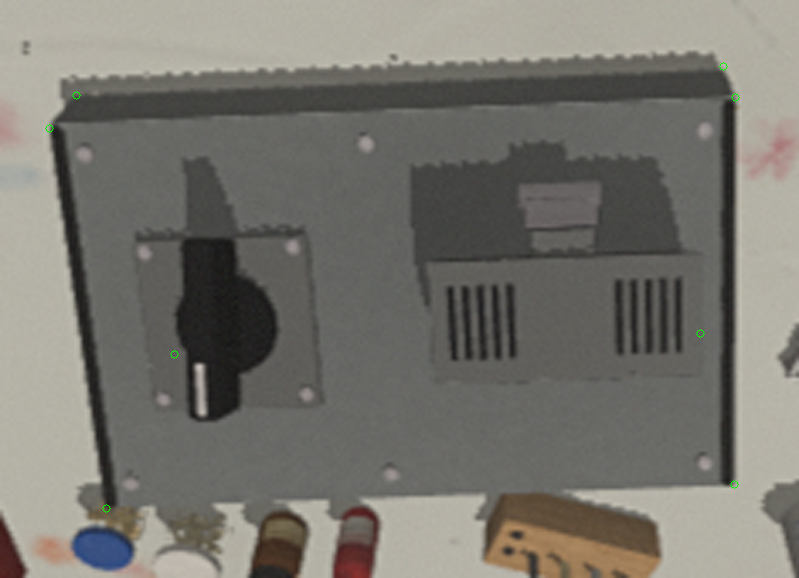

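```bash
cat > e.py <<'E'
from h import *
from scipy.optimize import least_squares
w={k:v for k,v in np.load('w1.npz').items()}
px=lambda u,v:(u/3.4+95-.35,v/3.4+55-.35)
cor=[((-.075,-.15,.035),px(57,122)),((-.075,.15,.035),px(733,98)),((.075,-.15,.122),px(111,504)),((.075,.15,.122),px(731,484))]
U=np.array([.866,0,.5]);N=np.array([-.5,0,.866]);M=np.array([0,0,.0785])
def pan(s,y,h): return M+U*s+np.array([0,y,0])+N*h
ctop=[((-.025,-.055),px(427,262)),((-.025,.055),px(703,253)),((.025,-.055),px(436,381)),((.025,.055),px(698,376))]
scr=[((-1,-1),px(145,252)),((-1,1),px(293,247)),((1,-1),px(164,400)),((1,1),px(307,394))]
def res(q,full=False):
    x,y,t,si,yi,sc,yc,a,bx=q; Rz=R.from_euler('z',t); f=lambda v:proj(w,Rz.apply(v)+[x,y,0])
    r=[f(v)-c for v,c in cor]
    r+=[f(pan(sc+d[0],yc+d[1],.048))-c for d,c in ctop]
    r+=[f(pan(si+d[0]*bx,yi+d[1]*bx,.003))-c for d,c in scr]
    for k,c in ((-1,px(209,240)),(1,px(213,418))): r.append(f(pan(si+.038*k*np.cos(a),yi-.038*k*np.sin(a),.042))-c)
    r=np.array(r)
    return r if full else np.r_[r.ravel(),(yc-yi-.152)*1000]
r=least_squares(res,[.551,-.09,.2,0,-.076,0,.076,.05,.025],x_scale=.01)
print(r.x.round(4)); print(res(r.x,True).round(1).tolist())
x,y,t,si,yi,sc,yc,a,_=r.x; Rz=R.from_euler('z',t); g=lambda v:(Rz.apply(v)+[x,y,0]).round(4)
print('iso_grip',g(pan(si,yi,.03)),'seat',g(pan(sc,yc,0)),'cover_mid',g(pan(sc,yc,.024)))
E
python3 e.py
```

```text
[ 0.5496 -0.0912  0.1954  0.0022 -0.0797  0.0013  0.0715  0.0969  0.0332]
[[-1.6, 0.6], [1.9, 0.5], [-1.6, 0.8], [1.3, 0.6], [0.3, -0.3], [-0.2, -0.5], [-0.2, 1.0], [1.2, -0.2], [1.3, -0.1], [1.4, -0.1], [1.1, -0.4], [1.2, -0.0], [-2.7, -0.5], [-3.0, 1.3]]
iso_grip [ 0.5522 -0.172   0.1056] seat [ 0.5368 -0.0209  0.0791] cover_mid [ 0.525  -0.0232  0.0999]
```

```bash
sed -i 's/^YAW.*/YAW=.198; BOX=np.array([.550,-.0905,0])/' plan.py
cat >> plan.py <<'E'
I0=np.array([.554,-.173,.1056])-.03*n
S0=np.array([.5365,-.0205,.0788])
E
python3 -c "
from plan import *
delta(I0+n*.11,Rtool(5))"
```

```text
t 5.75 pos [ 0.4311 -0.0523  0.3203] q7 [-0.07 -0.34  0.11  2.25 -0.11  0.75  1.84] F [1.  0.1 0.1] w 0.085
 travel cm (now axes) [  1.22 -14.3   15.52]
 turn deg [-0.18 -2.17  2.81]
 travel cm (goal axes) [  1.1  -14.41  15.43]
```

>>> drive_tool(travel=[[0,0,0],[0.4,-4.8,0],[0.4,-4.8,0],[0.3,-4.8,0],[0,0,4],[0,0,4],[0,0,4],[0,0,3.4],[0,0,0]], turn=[[-0.2,-2.2,2.8],[0,0,0],[0,0,0],[0,0,0],[0,0,0],[0,0,0],[0,0,0],[0,0,0],[0,0,0]], gripper=[1,1,1,1,1,1,1,1,1])

```text
time: 6.88
position: [0.5141, -0.1798, 0.1727]
ee_rot: [-0.054, 0.965, 0.038, 0.254]
contact_force: [-0.4, 0.1, -0.1]
gripper_width: 0.0851
```

```bash
cat > f.py <<'E'
from plan import *
import sys
delta(I0+n*.11,Rtool(5)); s=env.sense()
w=shot('wrist'); np.savez('w2.npz',**{k:w[k] for k in('Rw','tw','fx','fy','cx','cy')})
im=cv2.cvtColor(np.asarray(w['pixels']),cv2.COLOR_RGB2BGR); im=cv2.resize(im,(768,576),interpolation=cv2.INTER_CUBIC); cv2.imwrite('pics/'+sys.argv[1],im)
for q in ['isolator_grip','cover_mid','tab_pad']:
    l=nets.landmark_of(w,q); 
    if l: print(q,[(np.round(d['point'],1),round(d['score'],2)) for d in l[:2]])
print('pred grip',proj(w,I0+.03*n)[::-1], 'axis top',proj(w,I0+.042*n)*1.5,'cov',proj(w,S0+.024*n)[::-1])
E
python3 f.py w2.png
```

```text
t 6.88 pos [ 0.5141 -0.1798  0.1727] q7 [-0.02  0.13  0.47  2.27 -0.87  0.48  2.84] F [-0.4  0.1 -0.1] w 0.0851
 travel cm (now axes) [-0.15 -0.11 -0.16]
 turn deg [ 0.11 -0.25  0.03]
 travel cm (goal axes) [-0.15 -0.11 -0.16]
isolator_grip [(array([185.1, 254.1]), 0.6)]
cover_mid [(array([171.9, 418.9]), 0.59)]
tab_pad [(array([136.4, 423.8]), 0.78)]
pred grip [188.44549747 254.23459912] axis top [381.2686405  287.84981804] cov [170.72180465 417.33961056]
```

View pics/w2.png

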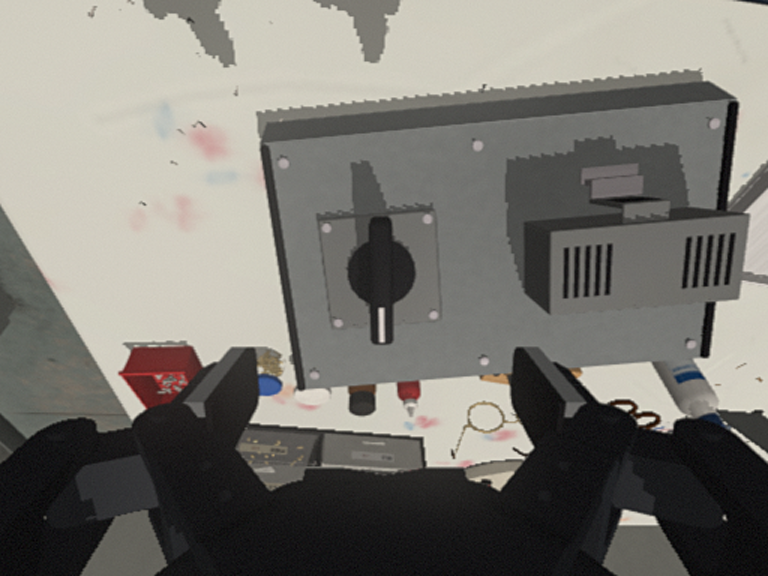

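The picture shows the bar's top from (381,218) to (381,345), in line with the tool's x axis, with the cover at (635,255) and its tab at (645,205). Predictions agree across the bar and are about 3 mm off along the slope. I'll compute corrections and approach numbers.

```bash
cat > g.py <<'E'
from plan import *
w={k:v for k,v in np.load('w2.npz').items()}
def onpan(uv,h,base=S0): # pixel(768 scale)-> slope,y,height plane coordinates
    c=np.array(uv)/1.5-.17; d=w['Rw'].T@np.array([(c[0]-w['cx'])/w['fx'],(c[1]-w['cy'])/w['fy'],1]); o=-w['Rw'].T@w['tw']
    P0=BOX+[0,0,.0785]+h*n; X=o+d*((P0-o)@n)/(d@n); return np.array([(X-P0)@up,(X-P0)@by])*1000
sc=[(326.5,228),(427,218.5),(338.5,323),(433,314)]
a=[onpan(s,.003) for s in sc]; print('screws',np.round(a,1).tolist(),'mean',np.mean(a,0))
print('hub centre',onpan((381.5,271.5),.009),'bar ends',onpan((381,218),.042),onpan((381,345),.042))
print('panel corners',[onpan(c,0).round(1).tolist() for c in((263,143),(737,101),(300,388),(708,356))])
print('panel screws',[onpan(c,0.001).round(1).tolist() for c in((283.5,163),(714,124),(314.5,374),(690.5,344))])
print('cover top corners',[onpan(c,.048).round(1).tolist() for c in((526,223),(747,214),(551,313),(741,299))])
print('model I0,S0',[(np.array([(q-BOX-[0,0,.0785])@k for k in(up,by,n)])*1000).round(1) for q in(I0,S0)])
E
python3 g.py
```

```text
screws [[-30.6, -115.3], [-31.1, -48.8], [36.2, -115.0], [35.3, -48.7]] mean [  2.42644257 -81.98168631]
hub centre [  0.48589834 -81.61752689] bar ends [-38.13397813 -78.32968393] [ 38.6978298  -85.17173483]
panel corners [[-87.3, -149.3], [-86.4, 147.6], [85.3, -149.6], [85.9, 148.3]]
panel screws [[-74.1, -138.0], [-74.0, 134.1], [74.5, -137.3], [74.8, 134.0]]
cover top corners [[-29.1, 1.3], [-23.4, 122.5], [24.8, 15.8], [25.9, 125.5]]
model I0,S0 [array([  2.9, -81.7,  -0.4]), array([ 0.6, 71.3, -0. ])]
```

```bash
cat >> plan.py <<'E'
def pt(s,y,h): return BOX+[0,0,.0785]+up*s+by*y+n*h
I0=pt(.0004,-.0817,0); S0=pt(.0003,.0706,0)
E
python3 -c "
from plan import *
delta(pt(.0004,-.0817,.015),Rtool(5))"
```

```text
t 7.08 pos [ 0.515  -0.1814  0.1767] q7 [-0.02  0.12  0.47  2.27 -0.86  0.48  2.84] F [ 0.5 -0.  -0. ] w 0.0855
 travel cm (now axes) [0.38 0.03 9.61]
 turn deg [-0.03  0.16  0.  ]
 travel cm (goal axes) [0.35 0.03 9.61]
```

>>> drive_tool(travel=[[0.4,0,2],[0,0,2],[0,0,2],[0,0,2],[0,0,1.6],[0,0,0],[0,0,0]], turn=[[0,0,0],[0,0,0],[0,0,0],[0,0,0],[0,0,0],[0,0,0],[0,0,0]], gripper=[1,1,1,1,1,1,1], newtons=30)

```text
time: 7.95
position: [0.5586, -0.1724, 0.0913]
ee_rot: [-0.053, 0.964, 0.036, 0.257]
contact_force: [0.2, 0.3, 0.1]
gripper_width: 0.0857
```

```bash
python3 -c "
from plan import *
delta(pt(.0004,-.0817,.015),Rtool(5))"
```

```text
t 7.95 pos [ 0.5586 -0.1724  0.0913] q7 [ 0.57  0.34 -0.25  2.23 -0.96  0.22  2.95] F [0.2 0.3 0.1] w 0.0857
 travel cm (now axes) [-0.06  0.03 -0.  ]
 turn deg [-0.06  0.11  0.02]
 travel cm (goal axes) [-0.06  0.03 -0.  ]
```

>>> drive_tool(travel=[[0,0,0],[0,0,0],[0,0,0],[0,0,0],[0,0,0],[0,0,0]], turn=[[0,0,0],[0,0,0],[0,0,0],[0,0,0],[0,0,0],[0,0,0]], gripper=[0.6,0.4,0.3,0,0,0], newtons=30)

```text
time: 8.7
position: [0.5585, -0.1715, 0.09]
ee_rot: [-0.054, 0.964, 0.037, 0.256]
contact_force: [0.1, -0.8, -0.2]
gripper_width: -0.0
```

```bash
python3 f.py w3.png; python3 -c "
from h import *
print(env.sense()['gripper_width'])"
```

```text
t 8.7 pos [ 0.5585 -0.1715  0.09  ] q7 [ 0.57  0.35 -0.26  2.23 -0.97  0.22  2.95] F [ 0.1 -0.8 -0.2] w -0.0
 travel cm (now axes) [-0.13 -0.04 -9.62]
 turn deg [0.02 0.03 0.02]
 travel cm (goal axes) [-0.13 -0.05 -9.62]
isolator_grip [(array([228.6, 251.7]), 0.83)]
pred grip [228.23135699 254.58495837] axis top [381.7359347  355.06239932] cov [203.98367165 503.11766475]
0.0002631198368075272
```

View pics/w3.png

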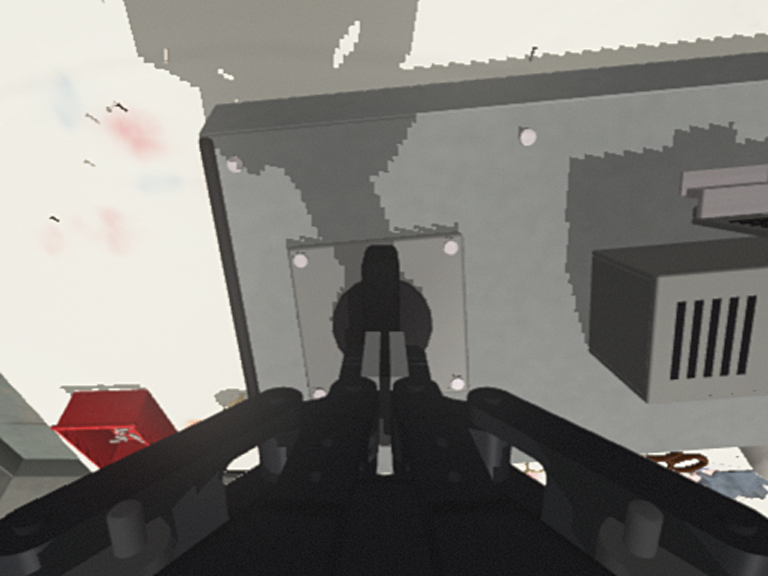

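The fingers straddle the bar's axis at (385,350) in the picture, yet the width reads 0. I need a brighter crop to see what lies between the pads.

```bash
python3 -c "
import cv2,numpy as np
i=cv2.imread('pics/w3.png')[225:480,260:520]
i=cv2.resize(i,None,fx=2.3,fy=2.3,interpolation=cv2.INTER_CUBIC); i=(255*(i/255.)**.4).astype('uint8'); cv2.imwrite('pics/w3c.png',i)"
```

```text
(no output)
```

View pics/w3c.png

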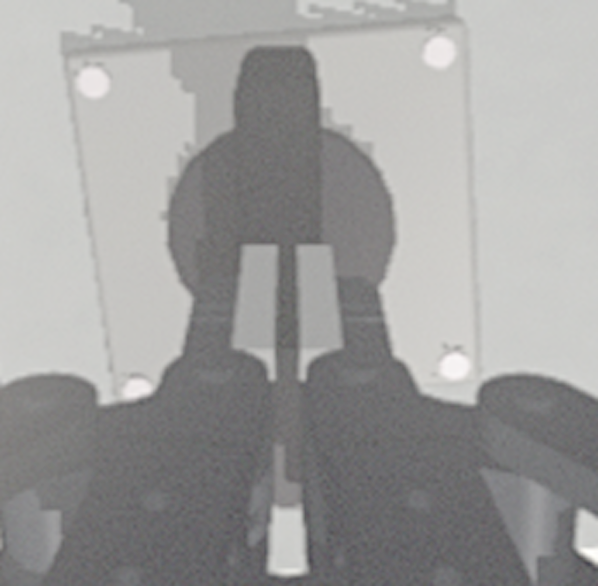

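```bash
python3 -c "
from plan import *
w={k:v for k,v in np.load('w2.npz').items()}
a=np.radians(5)
for h in (.015,.03,.042):
  for k in (-.038,-.025,0,.038):
    o=[]
    for t in(-.007,.007):
      s=.0004+k*np.cos(a)+t*np.sin(a); y=-.0817-k*np.sin(a)+t*np.cos(a)
      o.append((proj(w,pt(s,y,h))*1.5).round(0).tolist())
    print(h,k,o)
print('hub',[(proj(w,pt(.0004,-.0817+d,.009))*1.5).round(0).tolist() for d in(-.023,.023)])
s=env.sense();Rc=R.from_quat(s['ee_rot']);T=s['position']
print('tcp in panel frame',[round(float((T-BOX-[0,0,.0785])@k)*1000,1) for k in(up,by,n)])
for z in (0,-.019,-.03): print('fing',z,[(proj(w,T+Rc.apply([.011,d,z]))*1.5).round(0).tolist() for d in(-.01,0,.01)])
"
```

```text
0.015 -0.038 [[365.0, 242.0], [399.0, 242.0]]
0.015 -0.025 [[365.0, 273.0], [399.0, 273.0]]
0.015 0 [[366.0, 329.0], [398.0, 329.0]]
0.015 0.038 [[367.0, 406.0], [397.0, 406.0]]
0.03 -0.038 [[363.0, 249.0], [400.0, 249.0]]
0.03 -0.025 [[364.0, 282.0], [400.0, 282.0]]
0.03 0 [[364.0, 342.0], [399.0, 342.0]]
0.03 0.038 [[365.0, 425.0], [398.0, 425.0]]
0.042 -0.038 [[362.0, 255.0], [402.0, 255.0]]
0.042 -0.025 [[362.0, 291.0], [401.0, 291.0]]
0.042 0 [[363.0, 355.0], [400.0, 355.0]]
0.042 0.038 [[364.0, 443.0], [399.0, 443.0]]
hub [[331.0, 328.0], [433.0, 320.0]]
tcp in panel frame [-0.8, -81.1, 13.8]
fing 0 [[360.0, 301.0], [383.0, 301.0], [406.0, 301.0]]
fing -0.019 [[357.0, 316.0], [383.0, 316.0], [409.0, 316.0]]
fing -0.03 [[355.0, 326.0], [383.0, 326.0], [411.0, 326.0]]
```

My panel model matches the picture: the bar is at columns 362–400 and the hub at 333–432. The drawn fingertips, at row 332, sit about 34 mm behind where the TCP should be, so they closed above the bar. I'll check this with the fixed cameras.

```bash
python3 -c "
from plan import *
s=env.sense();Rc=R.from_quat(s['ee_rot']);T=s['position']; out=[]
for nm in('scene','side'):
  p=shot(nm); c=proj(p,T); x0,y0=(c-[45,45]).astype(int); im=cv2.cvtColor(np.asarray(p['pixels']),cv2.COLOR_RGB2BGR)[y0:y0+85,x0:x0+90]
  im=cv2.resize(im,None,fx=4.4,fy=4.4,interpolation=cv2.INTER_CUBIC); im=(255*(im/255.)**.5).astype('uint8')
  for X,col in((T,(0,0,255)),(T+Rc.apply([0,0,-.034]),(0,255,0)),(T+Rc.apply([0,0,-.073]),(255,0,0)),(I0+.042*n,(0,255,255))):
    q=((proj(p,X)+.5-[x0,y0])*4.4).astype(int); cv2.circle(im,tuple(map(int,q)),4,col,1)
  out.append(im)
cv2.imwrite('pics/tip.png',np.hstack(out))"
```

```text
(no output)
```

View pics/tip.png

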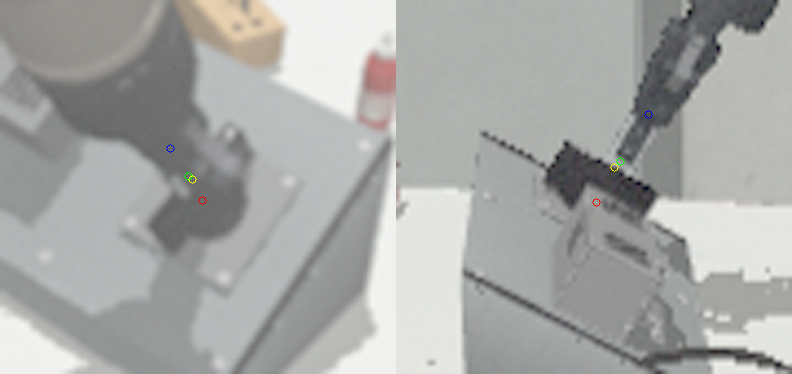

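The crops confirm it: the real fingertips (green mark) sit just above the bar (yellow), about 34 mm behind the reported TCP (red). From here on I'll subtract that tool offset. J7 is also at its range end, so I'll back off and flip the tool half a turn about z.

>>> drive_tool(travel=[[0,0,-2],[0,0,-2],[0,0,-2],[0,0,0],[0,0,0],[0,0,0],[0,0,0],[0,0,0],[0,0,0],[0,0,0],[0,0,0],[0,0,0]], turn=[[0,0,0],[0,0,0],[0,0,0],[0,0,10],[0,0,10],[0,0,10],[0,0,10],[0,0,10],[0,0,10],[0,0,10],[0,0,10],[0,0,10]], gripper=[1,1,1,1,1,1,1,1,1,1,1,1])

```text
time: 10.5
position: [0.529, -0.1774, 0.142]
ee_rot: [0.646, 0.718, 0.208, 0.155]
contact_force: [-1.0, 0.2, 0.2]
gripper_width: 0.0851
```

>>> drive_tool(travel=[[0,0,0],[0,0,0],[0,0,0],[0,0,0],[0,0,0],[0,0,0],[0,0,0],[0,0,0],[0,0,0],[0,0,0]], turn=[[0,0,10],[0,0,10],[0,0,10],[0,0,10],[0,0,10],[0,0,10],[0,0,10],[0,0,10],[0,0,10],[0,0,0]], gripper=[1,1,1,1,1,1,1,1,1,1])

```text
time: 11.75
position: [0.5291, -0.1773, 0.142]
ee_rot: [0.964, 0.055, 0.256, -0.037]
contact_force: [0.0, 0.1, -0.1]
gripper_width: 0.0856
```

```bash
python3 -c "
from plan import *
delta(pt(.0004,-.0817,.016-.034),Rtool(185))"
```

```text
t 11.75 pos [ 0.5291 -0.1773  0.142 ] q7 [-0.01  0.21  0.45  2.28 -1.07  0.44 -0.11] F [ 0.   0.1 -0.1] w 0.0856
 travel cm (now axes) [0.12 0.07 9.18]
 turn deg [-0.03 -0.03  0.12]
 travel cm (goal axes) [0.13 0.06 9.18]
```

>>> drive_tool(travel=[[0.1,0.1,2],[0,0,2],[0,0,2],[0,0,1.2],[0,0,1],[0,0,1],[0,0,0],[0,0,0]], turn=[[0,0,0],[0,0,0],[0,0,0],[0,0,0],[0,0,0],[0,0,0],[0,0,0],[0,0,0]], gripper=[1,1,1,1,1,1,1,1])

```text
time: 12.75
position: [0.575, -0.1696, 0.063]
ee_rot: [0.964, 0.054, 0.257, -0.037]
contact_force: [-0.3, -0.3, 0.1]
gripper_width: 0.0859
```

>>> drive_tool(travel=[[0,0,0],[0,0,0],[0,0,0],[0,0,0],[0,0,0]], turn=[[0,0,0],[0,0,0],[0,0,0],[0,0,0],[0,0,0]], gripper=[0.5,0.3,0.2,0,0], newtons=30)

```text
time: 13.38
position: [0.5752, -0.1694, 0.063]
ee_rot: [0.964, 0.054, 0.257, -0.037]
contact_force: [-1.2, -0.9, 2.7]
gripper_width: 0.0135
```

```bash
python3 -c "
from plan import *
delta(pt(.0004,-.0817,.016-.034),Rtool(185))"
```

```text
t 13.38 pos [ 0.5752 -0.1694  0.063 ] q7 [ 0.37  0.41 -0.04  2.22 -1.36  0.25  0.17] F [-1.2 -0.9  2.7] w 0.0135
 travel cm (now axes) [ 0.01 -0.07 -0.  ]
 turn deg [-0.01 -0.05  0.03]
 travel cm (goal axes) [ 0.01 -0.07 -0.  ]
```

>>> drive_tool(travel=[[0,0,0],[0,0,0],[0,0,0]], turn=[[0,0,6],[0,0,6],[0,0,6]], gripper=[0,0,0])

```text
time: 13.75
position: [0.5752, -0.1689, 0.063]
ee_rot: [0.961, -0.099, 0.248, -0.077]
contact_force: [-2.7, 0.9, 3.2]
gripper_width: 0.0137
```

```bash
python3 -c "
from plan import *
delta(pt(.0004,-.0817,.016-.034),Rtool(185+18));print(env.sense()['moment'])"
```

```text
t 13.75 pos [ 0.5752 -0.1689  0.063 ] q7 [ 0.37  0.41 -0.04  2.22 -1.36  0.25 -0.15] F [-2.7  0.9  3.2] w 0.0137
 travel cm (now axes) [ 0.   -0.01 -0.  ]
 turn deg [-0.08 -0.03 -0.15]
 travel cm (goal axes) [ 0.   -0.01 -0.  ]
[0.0630849  0.44521674 0.19476384]
```

Only J7 moves and the forces are small. I'll continue the turn, 56° more.

>>> drive_tool(travel=[[0,0,0],[0,0,0],[0,0,0],[0,0,0],[0,0,0],[0,0,0],[0,0,0],[0,0,0],[0,0,0]], turn=[[0,0,7],[0,0,7],[0,0,7],[0,0,7],[0,0,7],[0,0,7],[0,0,7],[0,0,7],[0,0,0]], gripper=[0,0,0,0,0,0,0,0,0])

```text
time: 14.88
position: [0.5761, -0.1676, 0.0637]
ee_rot: [0.802, -0.537, 0.182, -0.185]
contact_force: [-1.9, 2.6, 6.1]
gripper_width: 0.0134
```

```bash
python3 -c "
from plan import *
delta(pt(.0004,-.0817,.016-.034),Rtool(185+74));print(env.sense()['moment'])"
```

```text
t 14.88 pos [ 0.5761 -0.1676  0.0637] q7 [ 0.37  0.4  -0.04  2.22 -1.36  0.25 -1.12] F [-1.9  2.6  6.1] w 0.0134
 travel cm (now axes) [ 0.07  0.14 -0.  ]
 turn deg [-0.18  0.13  0.02]
 travel cm (goal axes) [ 0.07  0.14 -0.  ]
[0.55971666 0.08759152 0.2158992 ]
```

>>> drive_tool(travel=[[0,0,0],[0,0,0],[0,0,0],[0,0,-2],[0,0,-3],[0,0,-3],[0,0,-3],[0,0,0],[0,0,0]], turn=[[0,0,0],[0,0,0],[0,0,0],[0,0,0],[0,0,0],[0,0,0],[0,0,0],[0,0,10],[0,0,1]], gripper=[0.3,0.6,1,1,1,1,1,1,1])

```text
time: 16.0
position: [0.5212, -0.1801, 0.1584]
ee_rot: [0.747, -0.612, 0.164, -0.201]
contact_force: [0.7, -0.3, -0.7]
gripper_width: 0.0855
```

```bash
cat > i.py <<'E'
from plan import *
delta(pt(-.0017,.0706,.08-.034),Rtool(270))
w=shot('wrist'); np.savez('w4.npz',**{k:w[k] for k in('Rw','tw','fx','fy','cx','cy')})
im=cv2.cvtColor(np.asarray(w['pixels']),cv2.COLOR_RGB2BGR); im=cv2.resize(im,(768,576),interpolation=cv2.INTER_CUBIC); im=(255*(im/255.)**.7).astype('uint8')
for X,c in [(pt(.0004,-.0817,.042),(0,0,255))]+[(pt(.0003+a,.0706+b,.048),(0,255,0)) for a in(-.025,.025) for b in(-.055,.055)]:
    cv2.circle(im,tuple((proj(w,X)*1.5).astype(int).tolist()),4,c,1)
cv2.imwrite('pics/w4.png',im)
E
python3 i.py
```

```text
t 16.0 pos [ 0.5212 -0.1801  0.1584] q7 [ 0.16  0.16  0.26  2.27 -0.91  0.43 -1.74] F [ 0.7 -0.3 -0.7] w 0.0855
 travel cm (now axes) [-15.28   0.18   4.61]
 turn deg [-0.06  0.01  0.05]
 travel cm (goal axes) [-15.28   0.19   4.61]
```

View pics/w4.png

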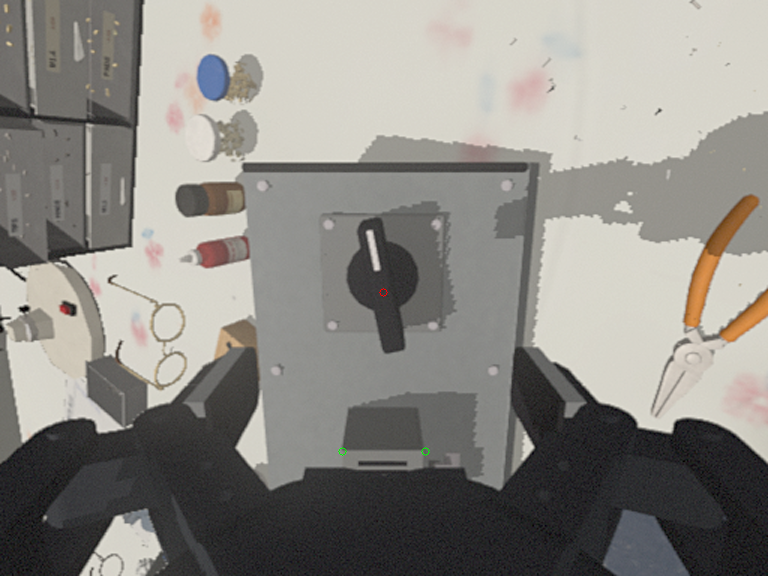

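The handle now runs from (368,222) with the white mark to (393,350), which is about 79° (1.38 rad), so it is off. The cover's corners at (345,450) and (422,451) match the prediction. Next I move over the cover.

>>> drive_tool(travel=[[-4,0,0],[-4,0.2,0],[-4,0,0],[-3.3,0,0],[0,0,2.3],[0,0,2.3],[0,0,0]], turn=[[0,0,0],[0,0,0],[0,0,0],[0,0,0],[0,0,0],[0,0,0],[0,0,0]], gripper=[1,1,1,1,1,1,1])

```text
time: 16.92
position: [0.5072, -0.0252, 0.1233]
ee_rot: [0.749, -0.611, 0.16, -0.2]
contact_force: [0.4, 0.3, -0.6]
gripper_width: 0.0853
```

```bash
cat > j.py <<'E'
from plan import *
delta(pt(-.0017,.0706,-.020),Rtool(270))
w=shot('wrist')
im=cv2.cvtColor(np.asarray(w['pixels']),cv2.COLOR_RGB2BGR); im=cv2.resize(im,(768,576),interpolation=cv2.INTER_CUBIC); im=(255*(im/255.)**.7).astype('uint8')
for X,c in [(pt(.0003-.036,.0706,.03),(0,0,255))]+[(pt(.0003+a,.0706+b,.048),(0,255,0)) for a in(-.025,.025) for b in(-.055,.055)]:
    print((proj(w,X)*1.5).round(0)); cv2.circle(im,tuple((proj(w,X)*1.5).astype(int).tolist()),4,c,1)
cv2.imwrite('pics/w5.png',im)
E
python3 j.py
```

```text
t 16.93 pos [ 0.5072 -0.0252  0.1233] q7 [-0.29  0.12  0.31  2.43 -1.06  0.17 -1.91] F [ 0.4  0.3 -0.6] w 0.0853
 travel cm (now axes) [ 0.24 -0.15  7.34]
 turn deg [0.28 0.41 0.08]
 travel cm (goal axes) [ 0.18 -0.11  7.34]
[451. 303.]
[437. 190.]
[429. 423.]
[316. 190.]
[326. 423.]
```

View pics/w5.png

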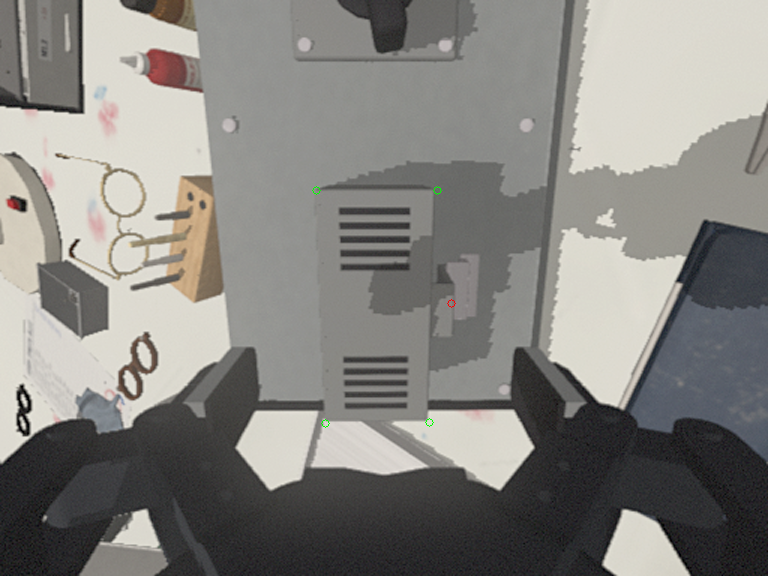

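The picture shows the cover top at columns 318–434 and rows 190–420, within about 1 mm of the prediction, and the fingers straddle it. I'll descend and pinch.

>>> drive_tool(travel=[[0.2,-0.1,1],[0,0,2],[0,0,2],[0,0,1],[0,0,0]], turn=[[0.2,0.3,0],[0,0,0],[0,0,0],[0,0,0],[0,0,0]], gripper=[1,1,1,1,1])

```text
time: 17.6
position: [0.541, -0.0251, 0.0907]
ee_rot: [0.75, -0.614, 0.152, -0.194]
contact_force: [-0.1, -0.3, 0.1]
gripper_width: 0.0853
```

```bash
python3 -c "
from plan import *
delta(pt(-.0017,.0706,-.020),Rtool(270))"
```

```text
t 17.6 pos [ 0.541  -0.0251  0.0907] q7 [-0.2   0.25  0.23  2.37 -1.36  0.17 -1.62] F [-0.1 -0.3  0.1] w 0.0853
 travel cm (now axes) [-0.44  1.05  2.88]
 turn deg [ 1.45  0.62 -0.07]
 travel cm (goal axes) [-0.47  1.13  2.85]
```

J5 and J6 are on their range ends, so the arm can't reach the grasp in this posture. I'll fit a small kinematic model from the logged readings to find a feasible posture and a way into it.

```bash
cat > kin.py <<'E'
from plan import *
from scipy.optimize import least_squares
S=[([-1.288,.477,.022,1.555,-.011,1.109,-.083],(.257,.624,.2),[.194,.981,-.001,0]),
([-.06,-.34,.11,2.25,-.11,.76,1.83],(.4297,-.0556,.3195),[-.073,.968,.027,.238]),
([.57,.34,-.25,2.23,-.96,.22,2.95],(.5586,-.1724,.0913),[-.053,.964,.036,.257]),
([-.01,.21,.45,2.28,-1.07,.44,-.11],(.5291,-.1773,.142),[.964,.055,.256,-.037]),
([.37,.41,-.04,2.22,-1.36,.25,.17],(.5752,-.1694,.063),[.964,.054,.257,-.037]),
([.37,.41,-.04,2.22,-1.36,.25,-.15],(.5752,-.1689,.063),[.961,-.099,.248,-.077]),
([.37,.4,-.04,2.22,-1.36,.25,-1.12],(.5761,-.1676,.0637),[.802,-.537,.182,-.185]),
([.16,.16,.26,2.27,-.91,.43,-1.74],(.5212,-.1801,.1584),[.747,-.612,.164,-.201]),
([-.29,.12,.31,2.43,-1.06,.17,-1.91],(.5072,-.0252,.1233),[.749,-.611,.16,-.2]),
([-.2,.25,.23,2.37,-1.36,.17,-1.62],(.541,-.0251,.0907),[.75,-.614,.152,-.194])]
LO=np.array([-2.96,-.34,-1.41,.24,-1.37,.17,-2.96]);HI=np.array([2.96,2.1,1.46,2.44,4.51,1.92,2.96])
def fk(q,p):
    l=np.array(p[:12]).reshape(4,3); rz=lambda a:R.from_euler('z',a); ry=lambda a:R.from_euler('y',a)
    r=rz(-q[0]+p[12]); x=r.apply(l[0])
    r=r*ry(q[1]);r=r*rz(-q[2]); x=x+r.apply(l[1])
    r=r*ry(q[3]);r=r*rz(-q[4]); x=x+r.apply(l[2])
    r=r*ry(q[5]);r=r*rz(-q[6]); x=x+r.apply([0,0,p[11]])+ (r*rz(q[6])).apply([p[9],p[10],0])
    return x, r*rz(p[13])
def cost(p):
    o=[]
    for q,x,k in S:
        X,r=fk(q,p); o+=list((X-x)*1)+list((r.inv()*R.from_quat(k)).as_rotvec()*.3)
    return np.r_[o,np.array(p[:12])*.002]
if __name__=='__main__':
    best=None
    for s in (0,1.57,3.14,-1.57):
        r=least_squares(cost,[0,0,.3,0,0,.4,0,0,.4,0,0,.3,0,s]); 
        if best is None or r.cost<best.cost: best=r
    print(best.x.round(3)); e=cost(best.x)[:60].reshape(-1,6); print((np.linalg.norm(e[:,:3],axis=1)*1000).round(1),(np.linalg.norm(e[:,3:],axis=1)/.3).round(3)); np.save('kin.npy',best.x)
E
python3 kin.py
```

```text
[-0.004 -0.03   0.292 -0.003 -0.032  0.543  0.002  0.     0.478 -0.002
  0.     0.362 -0.002  1.569]
[1.2 2.1 2.5 1.8 2.1 2.1 4.5 5.9 2.7 2.3] [0.003 0.006 0.01  0.003 0.005 0.008 0.009 0.009 0.008 0.003]
```

```bash
cat > ik.py <<'E'
from kin import *
p=np.load('kin.npy'); rng=np.random.default_rng(0)
def ik(x,Rt,q0):
    f=lambda q:np.r_[(fk(q,p)[0]-x),(fk(q,p)[1].inv()*Rt).as_rotvec()*.3,(q-(LO+HI)/2)/(HI-LO)*2e-3]
    r=least_squares(f,np.clip(q0,LO+.03,HI-.03),bounds=(LO+.02,HI-.02),max_nfev=150); e=f(r.x); return r.x,np.linalg.norm(e[:3])*1000,np.linalg.norm(e[3:6])/.3
if __name__=='__main__':
    for h in(-.02,.05):
      for ang in(90,270):
        seen=[]
        for _ in range(25):
            q,a,b=ik(pt(-.0017,.0706,h),Rtool(ang),LO+(HI-LO)*rng.random(7))
            if a<2 and b<.02 and not any(np.linalg.norm(q-s)<.3 for s in seen): seen.append(q)
        for q in seen: print(h,ang,q.round(2))
E
python3 ik.py
```

```text
-0.02 90 [ 1.1   0.8  -1.39  2.33  1.64  0.66 -1.21]
-0.02 90 [-0.53  0.38  0.59  2.42  4.3   0.32  2.09]
-0.02 270 [-0.22  0.33  0.23  2.4   4.15  0.19 -0.87]
-0.02 270 [ 1.06  0.71 -1.3   2.33  1.64  0.56  1.9 ]
0.05 90 [ 1.23  0.46 -1.39  2.36  1.23  0.38 -0.92]
0.05 90 [ 1.01  0.29 -1.09  2.36  0.91  0.19 -0.65]
0.05 270 [ 1.23  0.46 -1.39  2.36  1.23  0.38  2.22]
```

```bash
cat > ik2.py <<'E'
from ik import *
q0=np.array(env.sense()['joint_pos']); 
def Rl(ang,b): # lean b deg about the jaw axis (up slope)
    return R.from_rotvec(up*np.radians(b))*Rtool(ang)
if __name__=='__main__':
  for b in (-40,-30,-20,-10,10,20,30,40):
    o=[]
    for h in(-.02,.05):
        best=None
        for k in range(4):
            q,a,e=ik(pt(-.0017,.0706,h),Rl(270,b),q0+rng.normal(0,.15,7)*(k>0))
            m=np.min(np.r_[q-LO,HI-q])
            if a<2 and e<.02 and (best is None or m>best[0]): best=(m,q)
        o.append((round(best[0],2),best[1].round(2).tolist()) if best else None)
    print(b,o)
E
python3 ik2.py
```

```text
-40 [(np.float64(0.02), [-1.5, 1.15, 1.23, 2.38, -1.35, 0.2, -2.48]), None]
-30 [None, None]
-20 [None, None]
-10 [None, None]
10 [(np.float64(0.02), [0.5, 0.39, -0.41, 2.3, -1.35, 0.19, -1.44]), (np.float64(0.07), [0.04, 0.19, 0.14, 2.37, -1.2, 0.4, -1.63])]
20 [(np.float64(0.02), [0.26, 0.44, 0.0, 2.25, -1.35, 0.56, -1.36]), (np.float64(0.15), [0.17, 0.28, 0.15, 2.29, -1.18, 0.65, -1.53])]
30 [(np.float64(0.1), [0.26, 0.53, 0.12, 2.16, -1.27, 0.82, -1.35]), (np.float64(0.24), [0.34, 0.38, 0.07, 2.2, -1.12, 0.85, -1.5])]
40 [(np.float64(0.25), [0.45, 0.64, -0.03, 2.05, -1.12, 0.95, -1.41]), (np.float64(0.34), [0.5, 0.5, -0.05, 2.1, -1.03, 1.01, -1.5])]
```

Leaning the tool about 25° about the jaw axis keeps the pads parallel to the walls and gives joint margin. I'll back off and lean.

>>> drive_tool(travel=[[0,0,-1.5],[0,0,-1.5],[0,0,0],[0,0,0],[0,0,0],[0,0,0],[0,0,0],[0,0,0]], turn=[[0,0,0],[0,0,0],[0,-5,0],[0,-5,0],[0,-5,0],[0,-5,0],[0,-5,0],[0,0,0]], gripper=[1,1,1,1,1,1,1,1])

```text
time: 18.6
position: [0.5268, -0.0297, 0.1164]
ee_rot: [0.765, -0.558, -0.014, -0.321]
contact_force: [0.0, 0.3, 0.4]
gripper_width: 0.0853
```

```bash
cat > k.py <<'E'
from ik2 import *
import sys
RL=Rl(270,25); tz=RL.apply([0,0,1])
def goal(lift): return pt(-.0017,.0783,.0165)+.034*tz+n*lift
L=float(sys.argv[1])
delta(goal(L),RL); print('n in tool axes',RL.inv().apply(n).round(3),'world z',RL.inv().apply([0,0,1]).round(3))
q,a,b=ik(goal(0),RL,np.array(env.sense()['joint_pos'])); print('ik',q.round(2),a.round(1),b.round(3))
E
python3 k.py 0.06
```

```text
t 18.6 pos [ 0.5268 -0.0297  0.1164] q7 [ 0.04  0.38  0.37  2.21 -1.19  0.85 -1.5 ] F [0.  0.3 0.4] w 0.0853
 travel cm (now axes) [-2.88  1.16  0.58]
 turn deg [ 1.32  0.49 -0.81]
 travel cm (goal axes) [-2.9   1.13  0.53]
n in tool axes [-0.423 -0.    -0.906] world z [-0.366 -0.5   -0.785]
ik [ 0.2   0.46  0.1   2.24 -1.35  0.68 -1.35] 0.0 0.0
```

>>> drive_tool(travel=[[-1.5,0.6,0.3],[-1.4,0.5,0.2],[0.42,0,0.91],[0.42,0,0.91],[0.42,0,0.91],[0.42,0,0.91],[0,0,0]], turn=[[1.3,0.5,-0.8],[0,0,0],[0,0,0],[0,0,0],[0,0,0],[0,0,0],[0,0,0]], gripper=[1,1,1,1,1,1,1])

```text
time: 19.48
position: [0.528, 0.0014, 0.0827]
ee_rot: [0.765, -0.553, -0.003, -0.328]
contact_force: [0.5, -0.3, 0.4]
gripper_width: 0.0855
```

```bash
python3 k.py 0
```

```text
t 19.48 pos [0.528  0.0014 0.0827] q7 [ 0.08  0.42  0.23  2.27 -1.35  0.75 -1.36] F [ 0.5 -0.3  0.4] w 0.0855
 travel cm (now axes) [0.99 0.08 1.71]
 turn deg [0.04 0.16 0.07]
 travel cm (goal axes) [0.99 0.08 1.71]
n in tool axes [-0.423 -0.    -0.906] world z [-0.366 -0.5   -0.785]
ik [ 0.2   0.46  0.1   2.24 -1.35  0.68 -1.35] 0.0 0.0
```

>>> drive_tool(travel=[[0.5,0.1,0.9],[0.5,0,0.8],[0,0,0],[0,0,0]], turn=[[0,0,0],[0,0,0],[0,0,0],[0,0,0]], gripper=[1,1,1,1])

```text
time: 19.98
position: [0.5369, 0.0012, 0.0665]
ee_rot: [0.765, -0.553, -0.002, -0.329]
contact_force: [-0.1, -0.6, 0.5]
gripper_width: 0.0851
```

```bash
python3 k.py 0
python3 - <<'E'
from plan import *
w=shot('wrist')
im=cv2.cvtColor(np.asarray(w['pixels']),cv2.COLOR_RGB2BGR); im=cv2.resize(im,(768,576),interpolation=cv2.INTER_CUBIC); im=(255*(im/255.)**.5).astype('uint8')
for X,c in [(pt(.0003-.036,.0706,.03),(0,0,255))]+[(pt(.0003+a,.0706+b,.048),(0,255,0)) for a in(-.025,.025) for b in(-.055,.055)]:
    print((proj(w,X)*1.5).round(0)); cv2.circle(im,tuple((proj(w,X)*1.5).astype(int).tolist()),4,c,1)
cv2.imwrite('pics/w6.png',im)
E
```

```text
t 19.98 pos [0.5369 0.0012 0.0665] q7 [ 0.19  0.46  0.1   2.25 -1.36  0.69 -1.34] F [-0.1 -0.6  0.5] w 0.0851
 travel cm (now axes) [0.04 0.02 0.12]
 turn deg [-0.03  0.13  0.11]
 travel cm (goal axes) [0.04 0.02 0.12]
n in tool axes [-0.423 -0.    -0.906] world z [-0.366 -0.5   -0.785]
ik [ 0.2   0.46  0.1   2.24 -1.35  0.68 -1.35] 0.0 0.0
[490. 373.]
[496. 278.]
[446. 502.]
[257. 277.]
[313. 502.]
```

View pics/w6.png

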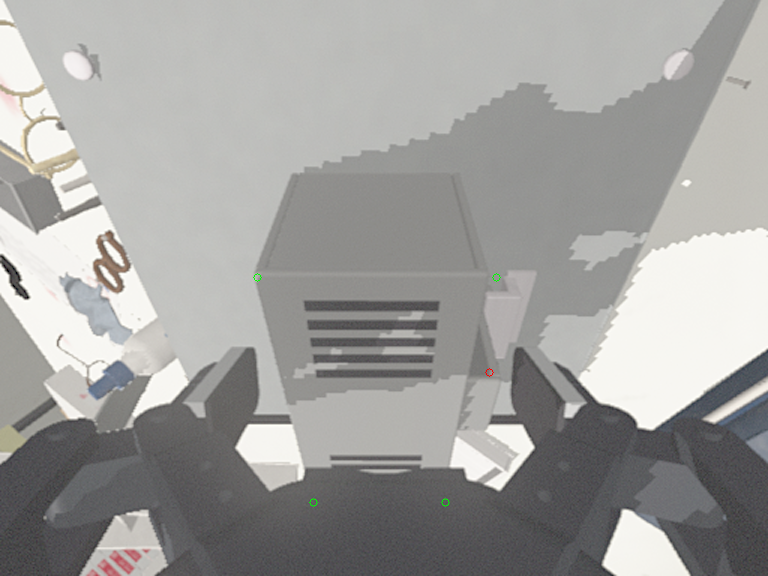

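In the picture the fingers straddle the cover: the right finger at (520,360) is beside the tab at (490,372), and the left at (250,360) is beside the plain wall. I'll close now.

>>> drive_tool(travel=[[0,0,0.1],[0,0,0],[0,0,0],[0,0,0],[0,0,0],[0,0,0],[0,0,0],[0,0,0]], turn=[[0,0,0],[0,0,0],[0,0,0],[0,0,0],[0,0,0],[0,0,0],[0,0,0],[0,0,0]], gripper=[0.85,0.75,0.7,0.6,0.5,0.4,0.4,0.4], newtons=40)

```text
time: 21.02
position: [0.5376, 0.0017, 0.067]
ee_rot: [0.765, -0.553, -0.002, -0.33]
contact_force: [-8.5, -3.7, 14.5]
gripper_width: 0.0528
```

```bash
python3 k.py 0
```

```text
t 21.02 pos [0.5376 0.0017 0.067 ] q7 [ 0.2   0.46  0.09  2.25 -1.36  0.69 -1.34] F [-8.5 -3.7 14.5] w 0.0528
 travel cm (now axes) [0.07 0.12 0.11]
 turn deg [-0.16  0.17  0.14]
 travel cm (goal axes) [0.07 0.12 0.11]
n in tool axes [-0.423 -0.    -0.906] world z [-0.366 -0.5   -0.785]
ik [ 0.2   0.46  0.1   2.24 -1.35  0.68 -1.35] 0.0 0.0
```

The width is 53 mm, so the tab is fully in. The 17 N reading is the closing fingers pressing the cover down. I'll lift along the normal.

>>> drive_tool(travel=[[-0.2,0,-0.45],[-0.2,0,-0.45],[-0.42,0,-0.91],[-0.42,0,-0.91],[-0.42,0,-0.91],[-0.42,0,-0.91],[-0.42,0,-0.91],[0,0,0],[0,0,0]], turn=[[0,0,0],[0,0,0],[0,0,0],[0,0,0],[0,0,0],[0,0,0],[0,0,0],[0,0,0],[0,0,0]], gripper=[0.4,0.4,0.4,0.4,0.4,0.4,0.4,0.4,0.4])

```text
time: 22.15
position: [0.508, -0.0044, 0.1174]
ee_rot: [0.766, -0.553, -0.002, -0.329]
contact_force: [-0.3, -0.7, -1.9]
gripper_width: 0.0525
```

```bash
python3 k.py 0.06
python3 - <<'E'
from plan import *
for nm in('scene','side'):
    p=shot(nm)
    l=nets.landmark_of(p,'cover_mid'); print(nm,[(np.round(d['point'],1),round(d['score'],2)) for d in l[:2]],'home',proj(p,S0+.024*n)[::-1].round(1),'lift60',proj(p,S0+.084*n)[::-1].round(1))
E
```

```text
t 22.15 pos [ 0.508  -0.0044  0.1174] q7 [ 0.18  0.32  0.14  2.28 -1.21  0.73 -1.49] F [-0.3 -0.7 -1.9] w 0.0525
 travel cm (now axes) [0.01 0.02 0.01]
 turn deg [-0.02  0.14  0.14]
 travel cm (goal axes) [0.01 0.02 0.01]
n in tool axes [-0.423 -0.    -0.906] world z [-0.366 -0.5   -0.785]
ik [ 0.2   0.46  0.1   2.24 -1.35  0.68 -1.35] 0.0 0.0
scene [(array([188.8, 261.4]), 0.59)] home [197.2 264.1] lift60 [186.9 256.3]
side [(array([169.2, 270.3]), 0.61)] home [184.3 260.4] lift60 [166.1 271.4]
```

```bash
cat > m.py <<'E'
from ik2 import *
import sys
RL=Rl(270,25); REL=RL.inv().apply(S0-np.array([.5376,.0017,.067]))
TR=np.array([.5316,.2127,.003])
def flat(yaw): # cover x axis at world yaw, cover z up
    Rc0=R.from_matrix(np.c_[up,by,n]); return R.from_euler('z',yaw)*(Rc0.inv()*RL)
def tcp(yaw,h): Rg=flat(yaw); return TR+[0,0,h]-Rg.apply(REL),Rg
if __name__=='__main__':
    q0=np.array(env.sense()['joint_pos']); print('REL',REL.round(4))
    for yaw in map(float,sys.argv[2:]):
        x,Rg=tcp(yaw,float(sys.argv[1])); q,a,b=ik(x,Rg,q0); q1,a1,b1=ik(tcp(yaw,0)[0],Rg,q); print(yaw,x.round(3),q.round(2),round(a,1),round(b,3),'down',q1.round(2),round(a1,1))
E
python3 m.py 0.1 -0.4 -.1 .2 .5; python3 -c "
from m import *
x,Rg=tcp(.2,.1); delta(x,Rg)"
```

```text
REL [ 0.0147 -0.0009 -0.0211]
-0.4 [0.539 0.234 0.09 ] [-0.74  0.42  0.51  2.14 -1.07  0.61 -2.94] 0.0 0.0 down [-0.5   0.58  0.22  2.16 -1.35  0.45 -2.62] 0.0
-0.1 [0.533 0.235 0.09 ] [-0.41  0.43  0.16  2.04 -0.8   0.68 -2.87] 0.0 0.0 down [-0.53  0.62  0.32  2.08 -1.18  0.64 -2.48] 0.0
0.2 [0.526 0.234 0.09 ] [-0.31  0.47  0.06  1.95 -0.66  0.81 -2.71] 0.0 0.0 down [-0.4   0.64  0.17  1.98 -0.9   0.71 -2.45] 0.0
0.5 [0.52  0.232 0.09 ] [-0.26  0.53 -0.02  1.85 -0.52  0.94 -2.56] 0.0 0.0 down [-0.31  0.68  0.05  1.88 -0.66  0.81 -2.39] 0.0
t 22.35 pos [ 0.5079 -0.0043  0.1171] q7 [ 0.18  0.32  0.14  2.28 -1.21  0.73 -1.49] F [-0.8 -0.  -2.8] w 0.0518
 travel cm (now axes) [-18.47  -4.32  14.85]
 turn deg [-27.21   0.09  12.74]
 travel cm (goal axes) [-19.72  -6.54  12.18]
```

>>> drive_tool(travel=[[-0.7,-1,-1.6],[-0.7,-1,-1.6],[-0.7,-1,-1.6],[-0.7,-1,-1.6],[0,0,0]], turn=[[0,0,0],[0,0,0],[0,0,0],[0,0,0],[0,0,0]], gripper=[0.4,0.4,0.4,0.4,0.4])

```text
time: 22.98
position: [0.5088, -0.0064, 0.1989]
ee_rot: [0.766, -0.552, -0.001, -0.329]
contact_force: [0.2, 0.9, -1.7]
gripper_width: 0.0522
```

```bash
python3 -c "
from m import *
x,Rg=tcp(.5,.1); delta(x,Rg); print(Rg.inv().apply([0,0,1]).round(3)); print(ik(np.array(env.sense()['position'])+[0,.1,0],Rg,np.array(env.sense()['joint_pos'])))"
```

```text
t 22.98 pos [ 0.5088 -0.0064  0.1989] q7 [ 0.14  0.17  0.19  2.22 -1.    0.82 -1.76] F [ 0.2  0.9 -1.7] w 0.0522
 travel cm (now axes) [-15.72   0.4   20.97]
 turn deg [-34.24  -4.52  -2.48]
 travel cm (goal axes) [-13.85 -12.42  18.47]
[-0.423  0.    -0.906]
(array([-1.60505479e-03,  3.64135192e-01, -4.51292327e-02,  1.81139222e+00,
       -4.02068321e-01,  1.19762907e+00, -2.49465329e+00]), np.float64(0.001457051624146614), np.float64(4.651369254216563e-06))
```

>>> drive_tool(travel=[[0,0,0],[0,0,0],[0,0,0],[0,0,0],[-3.1,-2.1,1.4],[-3.1,-2.1,1.4],[-3.1,-2.1,1.4],[-3.1,-2.1,1.4],[-3.1,-2.1,1.4],[-3,-1.9,1.5],[0,0,0],[0,0,0]], turn=[[-8.6,-1.1,-0.6],[-8.6,-1.1,-0.6],[-8.6,-1.1,-0.6],[-8.4,-1.2,-0.6],[0,0,0],[0,0,0],[0,0,0],[0,0,0],[0,0,0],[0,0,0],[0,0,0],[0,0,0]], gripper=[0.4,0.4,0.4,0.4,0.4,0.4,0.4,0.4,0.4,0.4,0.4,0.4])

```text
time: 24.48
position: [0.5192, 0.2313, 0.1979]
ee_rot: [0.839, -0.499, -0.188, -0.109]
contact_force: [-0.3, -0.6, -1.7]
gripper_width: 0.0523
```

```bash
cat > o.py <<'E'
from m import *
x,Rg=tcp(.5,float(__import__('sys').argv[1])); delta(x,Rg)
s=env.sense(); Rc=R.from_quat(s['ee_rot']); b=s['position']+Rc.apply(REL)
# cover axes in tool frame
cz=(Rg.inv()).apply([0,0,1]); print('cover base est',b.round(4),'z axis',Rc.apply(cz).round(3))
obs={q:[] for q in('cover_mid','cover_base','tab_pad','tray')}
for nm in('scene','side'):
    p=shot(nm)
    for q in obs:
        l=nets.landmark_of(p,q)
        if l and l[0]['score']>.3: obs[q].append((p,l[0]['point']))
        print(nm,q,[(np.round(d['point'],1),round(d['score'],2)) for d in l[:2]])
    print(' pred mid',proj(p,b+Rc.apply(cz)*.024)[::-1].round(1),'base',proj(p,b)[::-1].round(1),'tray',proj(p,TR-[0,0,.003])[::-1].round(1))
for q in obs:
    if len(obs[q])==2: X,e=tri(obs[q]); print(q,X.round(3),np.round(e,1))
E
python3 o.py 0.1
```

```text
t 24.48 pos [0.5192 0.2313 0.1979] q7 [-0.35  0.39  0.1   1.78 -0.51  1.14 -2.64] F [-0.3 -0.6 -1.7] w 0.0523
 travel cm (now axes) [ 4.58 -0.15  9.76]
 turn deg [ 0.16  0.14 -0.21]
 travel cm (goal axes) [ 4.56 -0.11  9.77]
cover base est [0.5307 0.2121 0.2108] z axis [ 0.005 -0.     1.   ]
scene cover_mid [(array([118.2, 219.4]), 0.62)]
scene cover_base [(array([123.5, 216.8]), 0.79), (array([162.3, 278.4]), 0.65)]
scene tab_pad [(array([119.7, 212. ]), 0.63), (array([125.1, 217.1]), 0.29)]
scene tray [(array([183.7, 221.3]), 0.67)]
 pred mid [117.9 216.6] base [125.5 217.2] tray [183.4 222.2]
side cover_mid [(array([162.4, 238.2]), 0.68)]
side cover_base [(array([171.5, 235.2]), 0.88)]
side tab_pad [(array([201.9, 316. ]), 0.54)]
side tray [(array([258.3, 239.3]), 0.95), (array([161.2, 236.4]), 0.53)]
 pred mid [161.7 237.9] base [172.3 238.2] tray [258.1 240. ]
cover_mid [0.534 0.206 0.233] [1.2 1.2]
cover_base [0.535 0.219 0.214] [0.5 0.5]
tab_pad [0.422 0.212 0.194] [35.6 34.4]
tray [ 0.531  0.215 -0.   ] [0.7 0.7]
```

Both cameras put the cover level over the tray's middle, as predicted. I'll lower it.

>>> drive_tool(travel=[[1.69,-0.1,3.62],[1.69,0,3.62],[1.69,0,3.62],[1.69,0,3.62],[0.85,0,1.81],[0,0,0],[0,0,0]], turn=[[0.1,0.1,-0.2],[0,0,0],[0,0,0],[0,0,0],[0,0,0],[0,0,0],[0,0,0]], gripper=[0.4,0.4,0.4,0.4,0.4,0.4,0.4])

```text
time: 25.85
position: [0.5219, 0.2327, 0.0208]
ee_rot: [0.84, -0.498, -0.185, -0.112]
contact_force: [-0.0, 0.4, -1.6]
gripper_width: 0.0524
```

```bash
python3 o.py 0
```

```text
t 25.85 pos [0.5219 0.2327 0.0208] q7 [-0.3   0.63  0.04  1.88 -0.62  0.84 -2.44] F [-0.   0.4 -1.6] w 0.0524
 travel cm (now axes) [1.3  0.21 2.79]
 turn deg [-0.17  0.    0.08]
 travel cm (goal axes) [1.3  0.19 2.79]
cover base est [0.5333 0.2136 0.0338] z axis [-0.003 -0.002  1.   ]
scene cover_mid [(array([167.8, 222.1]), 0.92)]
scene cover_base [(array([174.2, 219. ]), 0.78)]
scene tab_pad [(array([168.9, 215.1]), 0.55)]
scene tray [(array([185.8, 217.3]), 0.77), (array([247.4, 214.3]), 0.23)]
 pred mid [168.4 221.3] base [174.6 221.8] tray [183.4 222.2]
side cover_mid [(array([235.3, 238.8]), 0.7)]
side cover_base [(array([260.9, 241.8]), 0.68), (array([245.2, 241. ]), 0.67)]
side tab_pad []
side tray [(array([258.6, 239.4]), 0.73)]
 pred mid [235.9 238.6] base [245.3 238.8] tray [258.1 240. ]
cover_mid [0.534 0.212 0.059] [0.5 0.5]
cover_base [0.528 0.24  0.013] [3.4 3.6]
tray [ 0.525  0.219 -0.002] [3.1 3.2]
```

>>> drive_tool(travel=[[0.42,0,0.91],[0.42,0,0.91],[0.25,0,0.54],[0,0,0],[0,0,0]], turn=[[0,0,0],[0,0,0],[0,0,0],[0,0,0],[0,0,0]], gripper=[0.4,0.4,0.4,0.4,0.4])

```text
time: 26.98
position: [0.5208, 0.2325, -0.0066]
ee_rot: [0.84, -0.498, -0.186, -0.111]
contact_force: [0.6, 0.1, -2.5]
gripper_width: 0.0526
```

>>> drive_tool(travel=[[0.08,0,0.18],[0,0,0],[0,0,0]], turn=[[0,0,0],[0,0,0],[0,0,0]], gripper=[0.4,0.4,0.4])

```text
time: 27.35
position: [0.5207, 0.2325, -0.0085]
ee_rot: [0.84, -0.498, -0.186, -0.111]
contact_force: [-0.0, -1.0, -2.5]
gripper_width: 0.0521
```

>>> drive_tool(travel=[[0.08,0,0.18],[0,0,0],[0,0,0]], turn=[[0,0,0],[0,0,0],[0,0,0]], gripper=[0.4,0.4,0.4])

```text
time: 27.72
position: [0.5209, 0.2327, -0.0093]
ee_rot: [0.84, -0.498, -0.186, -0.111]
contact_force: [-0.7, -2.6, 9.2]
gripper_width: 0.0523
```

Contact at 9 N, with the rim at the expected floor height. I'll release and retreat.

>>> drive_tool(travel=[[0,0,0],[0,0,0],[0,0,0],[0,0,0],[0,0,0],[0,0,0],[-0.42,0,-0.91],[-0.84,0,-1.8],[-1.3,0,-2.7],[-1.3,0,-2.7],[-1.3,0,-2.7],[0,0,0]], turn=[[0,0,0],[0,0,0],[0,0,0],[0,0,0],[0,0,0],[0,0,0],[0,0,0],[0,0,0],[0,0,0],[0,0,0],[0,0,0],[0,0,0]], gripper=[0.65,0.7,0.8,0.9,1,1,1,1,1,1,1,1])

```text
time: 29.22
position: [0.5221, 0.234, 0.1131]
ee_rot: [0.84, -0.497, -0.184, -0.113]
contact_force: [-0.7, -0.8, -0.1]
gripper_width: 0.0853
```

```bash
python3 o.py 0.12
python3 - <<'E'
from plan import *
out=[]
p=shot('wrist'); out.append(cv2.resize(p['pixels'],(400,300)))
for nm,c in(('scene',(235,195)),('side',(245,245))):
    p=shot(nm); out.append(cv2.resize(np.asarray(p['pixels'])[c[1]-60:c[1]+60,c[0]-80:c[0]+80],(400,300),interpolation=cv2.INTER_CUBIC))
    for q in('bottle','pliers','glasses_case'): print(nm,q,[np.round(d['point'],1) for d in nets.landmark_of(p,q)[:1]])
p=shot('scene'); out.append(cv2.resize(np.asarray(p['pixels'])[170:280,215:362],(400,300),interpolation=cv2.INTER_CUBIC))
im=np.vstack([np.hstack(out[:2]),np.hstack(out[2:])]); im=(255*(im/255.)**.7).astype('uint8')
cv2.imwrite('pics/end.png',im[:,:,::-1])
E
```

```text
t 29.23 pos [0.5221 0.234  0.1131] q7 [-0.33  0.49  0.08  1.85 -0.56  0.99 -2.54] F [-0.7 -0.8 -0.1] w 0.0853
 travel cm (now axes) [0.22 0.27 0.23]
 turn deg [-0.38 -0.06  0.18]
 travel cm (goal axes) [0.22 0.27 0.23]
cover base est [0.5334 0.2149 0.1261] z axis [-0.007 -0.003  1.   ]
scene cover_mid [(array([176.6, 223.9]), 0.72)]
scene cover_base [(array([178.6, 222.2]), 0.74)]
scene tab_pad [(array([178.6, 219.5]), 0.61)]
scene tray [(array([182.7, 220.3]), 0.62)]
 pred mid [142.9 219. ] base [149.7 219.6] tray [183.4 222.2]
side cover_mid [(array([249.7, 238.2]), 0.72)]
side cover_base [(array([258.2, 235.6]), 0.84)]
side tab_pad []
side tray [(array([259.5, 241.4]), 0.77)]
 pred mid [198.6 237.5] base [208.6 237.7] tray [258.1 240. ]
cover_mid [0.537 0.212 0.023] [0.9 0.9]
cover_base [0.539 0.226 0.007] [0.4 0.4]
tray [0.527 0.219 0.   ] [0.3 0.3]
scene bottle [array([163.1, 276.7])]
scene pliers [array([283.1, 258.5])]
scene glasses_case [array([245.6, 215.7])]
side bottle []
side pliers [array([197.4, 314.3])]
side glasses_case [array([219.6, 318.4])]
```

View pics/end.png

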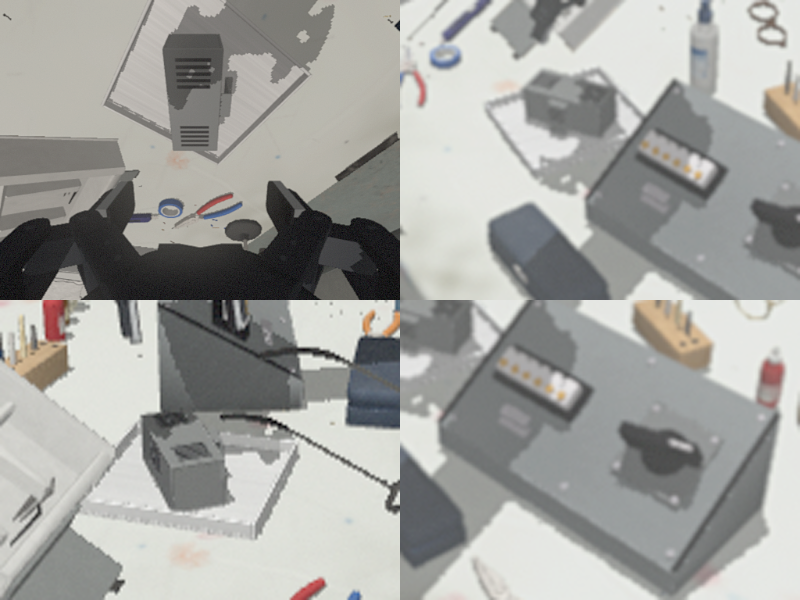

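The cover stands in the tray, open side down and level in all three views. The handle lies across the slope (off), and the bottle, pliers and spectacle case are in place. The gripper is open and clear, so I'll hand in.

```bash
python3 -c "
from h import *
job_done(); s=env.sense(); print(s['time'],s['contact_force'])"
```

```text
the job is handed in; nothing more can be done
the job is handed in; nothing more can be done
```

The job is handed in, at about 29.6 s of the 64 s allowed; no verdict was reported. I turned the isolator about 74°, to roughly 1.38 rad. I then pinched the cover, lifted it about 60 mm straight off the panel with the tab held in, and set it down in the tray.

**Last checks:**
- **Isolator:** the closing pictures show the handle lying across the slope, in the off position. The 1.38 rad is an estimate from a wrist picture and the turn I commanded.
- **Tab:** the jaw width read 52–53 mm from the pinch until release. That fits the 54 mm given for a fully pressed tab, because the same reading was about 0.5 mm low on the handle bar.
- **Cover:** all three cameras show it open side down and level. Its centre measured (0.537, 0.212, 0.023) m, near the tray middle at (0.532, 0.213). The expected height was 0.027 m. The put-down push was about 9 N.
- **Bystanders:** the networks' points for the bottle, pliers and spectacle case moved by no more than about 5 pixels. The bottle was not detected in the side view at the end, or in its first reading there.
- **Robot:** the gripper was open and clear of everything, with about 1 N residual force.

**What disagreed or failed:**
- **Fingertips:** they sit about 34 mm behind the reported TCP. The first grasp of the handle closed above it without touching, and I corrected for this from then on.
- **Joint limits:** the first descent onto the cover ran into the limits of joints 5 and 6. I leaned the tool 25° about the jaw axis and tried again.
- **Isolator centre:** during the turn the tool ended about 1.6 mm off the centre I had estimated.

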